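# Tape dispenser from behind the pen cup

## Task

The aluminium tape dispenser is tucked behind the green pen cup on the white pegboard rack. First stand the pen cup aside, well clear of its place, then lift out the tape dispenser and stand it upright on the cork mat, and last put the pen cup back upright where it stood. Do not tip the pen cup over, and leave the blue mug where it is.

Things in the scene. Friction and masses are not known exactly. Their poses are not given: they have to be found in the camera images.
- pen_cup: Green plastic pen cup, round: 60 mm in diameter at the rim, 58 at the foot, 90 mm high, pencil stubs inside rising to 100 mm; about 150 g. Starts upright on the white rack's 6 mm thick deck, 9 mm in front (robot's side) of the tape dispenser, so no finger fits between. Origin: centre of its underside; z up; at the start x points to the dispenser.
- tape_dispenser: Aluminium tape dispenser, amber roll: 30 mm thick (x), 84 long (y), 54 high (z, up); about 250 g. Solid base 22 mm high; above it two flat cheeks, outer faces 30 mm apart, reach 52 mm over y -26 to +14 mm: pick from above across these. Origin: centre of underside. Starts on the deck behind the cup (54 mm along the cup's x), length across; 60 mm behind it is the rack's back panel, 40 mm high.
- mat: Cork desk mat, fixed, 280 mm along its x (away from the robot), 160 mm along its y, 4 mm thick, empty at the start; the dispenser goes onto it. There is room for the pen cup and the dispenser at once, one towards each end. Origin: centre of its underside. It lies to one side of the robot's midline, the rack to the other; which side varies.
- mug: Blue ceramic mug, 76 mm in diameter, 90 mm high, handle on its +y side, on the rack's deck beside the pen cup (centres about 160 mm apart, either side); a steel stapler lies behind it. To be left alone. Origin: centre of its underside, z up.
Mind the look-alikes: they are no part of the job. Of the things like the pen_cup, leave any that is pink or purple; of the rest the smaller one is meant.

How it is judged:
By the outcome, as a careful person would: the job done as asked, in the order asked, and still so for the second after the job is handed in, with the robot touching nothing.
It also fails if it takes over 72 s, if anything falls off the work surface, if the arm or the gripper's body presses on something with over 40 N, if the wrist force passes 120 N, or if a joint passes its speed limit or range.

## Robot

A 6-joint arm with a two-finger parallel gripper is mounted at the origin on the work surface. World frame = base frame: x ahead of the robot, y to its left, z up, the work surface at z = 0. Lengths are in m, angles in rad, forces in N, time in s.
With the tool pointing down it reaches from about 0.35 to 0.775 m from the base axis. Payload 5.5 kg.
Tool frame: the origin (TCP) lies at the very end of the fingers, on their centre line; the grasp point (between the pads) lies arm.hold_point_z behind it (arm.hold_point_z is the distance from the TCP to the grasp point, in m); z points along the fingers, y is the direction in which the jaws open and shut (so a half turn about z gives the same grasp; the last joint's range is limited). The gripper opens to 85 mm and grips with 20 to 120 N. Pads are 22 mm wide; open, the fingers measure 114 mm over their backs; the gripper's body (76 mm by 85 mm) begins 54 mm behind the grasp point. The pads swing forward as they close: fully open they stand 13 mm farther back than shut.
Start: joints at [1.1, 0.313, 0.046, 1.304, 0, 1.431], TCP at [0.187, 0.544, 0.196] pointing down, gripper open.
Joint ranges: [-2.76, 2.76], [-0.86, 1.69], [-1.03, 1.26], [-2.2, 2.34], [-1.47, 1.5], [-3.14, 3.14]. Speed limits (rad/s): [2.57, 2.57, 3.14, 3.14, 3.14, 3.14].

## Interface

Orientations are given as a unit quaternion [x, y, z, w].
In Python, from bench import arm gives the robot as it stands.
- The arm moves only by the shell command python3 -m creep 'ROWS' [OPENING]. ROWS is JSON, a list of rows, each a list of 2 entries, a list of its own where there are three numbers: the shift along the tool's x, y, z in cm, then the turn, a rotation vector about the tool's x, y, z in rad. In form: [[[dx, dy, dz], [wx, wy, wz]], ...]. A call has 1 to 5 rows; each row is the pose to reach, as a shift and turn from the pose commanded when the call began, along the tool's axes at that moment; what a row does not reach only later rows make up. A row lasts 1/10 s, in which the tool goes at most 50 mm and 8.59 degrees, less where a joint would pass 70% of its speed; a pose out of reach is approached as far as the arm can. A call with a gripper value outside its range is refused whole. OPENING is the gripper command: -1 is fully open, 1 is shut, values between are in proportion, set as the call begins (- or left out, the last holds). The fingers move at their own pace and stop on an object; the grip force is fixed at half the most. Time passes only in rows, so rows that repeat a pose let the fingers close. It gives the time, the measured TCP pose, the force and the opening at its end, in the units of the state.
- arm.get_state(): the state, without advancing time (a new reading comes with each control period).
- arm.camera(name): name is "scene" or "top"; returns the picture (400x640x3 uint8, blue, green, red); there is no depth.
- arm.camera_params(name): a dict with "mtx" (3x3 intrinsics, pixels), "dist" ([k1, k2, p1, p2, k3] as OpenCV has them; the pictures are not rectified), "cam_to_world" (4x4, takes a point from camera to world coordinates). Camera axes: x right, y down, z forward; pixel columns grow to the right and rows downward; lengths in m; the calibration is good to about 2 mm. A picture is of the moment at which its call begins. camera_params takes no time and is no camera call.
- arm.finish_job(): hands the job in, once; it reports no verdict.
The state is a dict: "t": time; "q": joint angles; "qd": joint speeds; "joint_torque": joint torques, N m; "tcp_pos": TCP position; "eef_rot": TCP orientation; "ft_force": force on the tool from outside, world axes, zero at the start; "wrist_torque": the same for the moment, N m; "gripper_width": finger opening in m.
Only numpy, scipy, OpenCV 4.12 (cv2) and the standard library are available. Lean on these libraries where they do the work, as an engineer would, in place of code of your own. Each camera call takes 0.05 s, during which the arm holds its last target. There are 200 camera calls.

## Working session

There is one attempt and no reset: what is moved stays moved. The work goes in short steps, Python scripts to look and compute and a shell command to move; the robot and the scene stay as the last step left them, time stands still between calls to the robot, and variables do not carry over. Pictures are saved under pics/ and viewed, about 8 in all and at most 12, crops included, and the job is handed in when it is done.

```bash
ls; mkdir -p pics; python3 - <<'E'
from bench import arm
import cv2,numpy as np
s=arm.get_state();print({k:np.round(v,3).tolist() for k,v in s.items()}, arm.hold_point_z)
for n in("scene","top"):
    cv2.imwrite(f"pics/{n}0.png",arm.camera(n));p=arm.camera_params(n);print(n,{k:np.round(v,3).tolist() for k,v in p.items()})
E
```

```text
pics
{'t': 0.0, 'q': [1.1, 0.314, 0.045, 1.304, -0.0, 1.431], 'qd': [-0.001, -0.002, 0.001, -0.001, 0.001, 0.001], 'joint_torque': [0.002, -48.063, 29.853, 0.019, 0.0, -0.0], 'tcp_pos': [0.187, 0.543, 0.195], 'eef_rot': [0.165, 0.986, -0.001, -0.0], 'ft_force': [-0.257, -0.32, -0.644], 'wrist_torque': [-0.001, 0.035, -0.063], 'gripper_width': 0.085} 0.0187
scene {'mtx': [[411.568, 0.0, 316.56], [0.0, 411.568, 198.149], [0.0, 0.0, 1.0]], 'dist': [-0.024, 0.0, 0.0, 0.0, 0.0], 'cam_to_world': [[0.42, 0.529, -0.737, 1.243], [0.908, -0.253, 0.335, -0.278], [-0.009, -0.81, -0.587, 0.61], [0.0, 0.0, 0.0, 1.0]]}
top {'mtx': [[492.667, 0.0, 328.883], [0.0, 492.667, 200.579], [0.0, 0.0, 1.0]], 'dist': [-0.106, 0.0, 0.0, 0.0, 0.0], 'cam_to_world': [[-0.009, -0.98, 0.199, 0.297], [-1.0, 0.009, 0.001, 0.051], [-0.003, -0.199, -0.98, 1.036], [0.0, 0.0, 0.0, 1.0]]}
```

View pics/scene0.png

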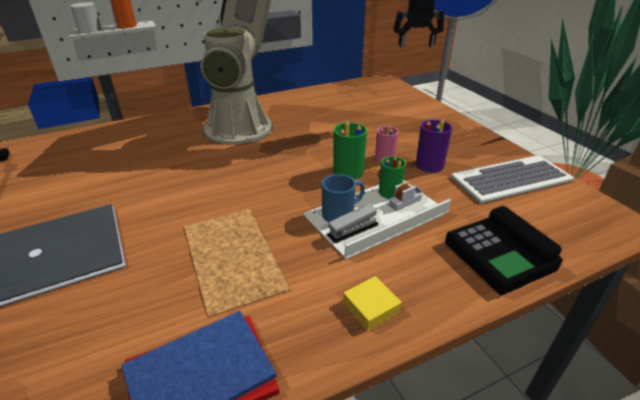

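View pics/top0.png

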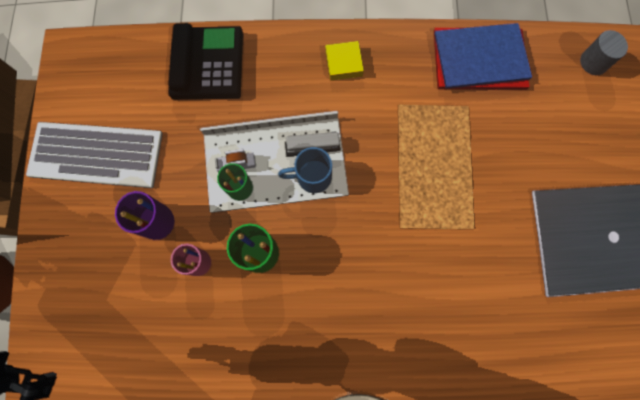

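Scene view: small green cup at about (393,177), with the dispenser behind it at (403,195) and the mug at (338,198). Top view: cup rim near (233,180), dispenser (237,159), mug (312,170), mat corners about (398,104) to (474,229). I'll enlarge the rack and measure.

```bash
cat > h.py <<'E'
import numpy as np,cv2
from bench import arm
from scipy.spatial.transform import Rotation as R
def unproj(n,uv,z):
    p=arm.camera_params(n);T=np.array(p["cam_to_world"])
    u=cv2.undistortPoints(np.array(uv,float).reshape(-1,1,2),np.array(p["mtx"]),np.array(p["dist"])).reshape(-1,2)
    d=np.c_[u,np.ones(len(u))]@T[:3,:3].T
    return T[:3,3]+d*((z-T[2,3])/d[:,2])[:,None]
def proj(n,P):
    p=arm.camera_params(n);W=np.linalg.inv(np.array(p["cam_to_world"]))
    return cv2.projectPoints(np.array(P,float).reshape(-1,1,3),cv2.Rodrigues(W[:3,:3])[0],W[:3,3],np.array(p["mtx"]),np.array(p["dist"]))[0].reshape(-1,2)
def togo(x,y,z,yaw=None):
    "shift in tool axes (cm) to world TCP; yaw = world angle of jaw axis"
    s=arm.get_state();r=R.from_quat(s["eef_rot"]);d=r.inv().apply(np.array([x,y,z])-s["tcp_pos"])*100
    j=r.as_matrix()[:,1];a=np.arctan2(j[1],j[0])
    t=None if yaw is None else -((yaw-a+np.pi/2)%np.pi-np.pi/2)
    print("shift cm",d.round(1),"turn z",t,"jaw yaw",a.round(3),"rot",r.as_matrix().round(3).tolist())
E
python3 - <<'E'
from h import *
t=cv2.imread("pics/top0.png");s=cv2.imread("pics/scene0.png")
a=cv2.resize(t[95:220,190:360],None,fx=4.4,fy=4.4,interpolation=cv2.INTER_CUBIC)[:, :748]
cv2.imwrite("pics/c_top.png",a)
g=cv2.inRange(cv2.cvtColor(t,cv2.COLOR_BGR2HSV),(45,90,30),(85,255,255))
for (x0,y0,x1,y1) in((212,155,256,202),):
    m=np.argwhere(g[y0:y1,x0:x1])[:,::-1]+[x0,y0]
    print("green",m.min(0),m.max(0))
    c=cv2.convexHull(m.astype(np.int32)).reshape(-1,2);W=unproj("top",c,.096)
    print((cv2.minEnclosingCircle(W[:,:2].astype(np.float32))))
print("rim guess",unproj("top",[[232,179]],.096))
print("mat",unproj("top",[[399,104],[469,105],[474,229],[401,228]],.004).round(3).tolist())
print("rack",unproj("top",[[346,195],[211,210],[204,130]],.006).round(3).tolist())
print("mug",unproj("top",[[313,169]],.096).round(3))
E
```

```text
green [218 164] [251 199]
((0.527228593826294, 0.23829764127731323), 0.03958659619092941)
rim guess [[0.53312983 0.24225073 0.096     ]]
mat [[0.726, -0.108, 0.004], [0.723, -0.266, 0.004], [0.442, -0.257, 0.004], [0.446, -0.101, 0.004]]
rack [[0.518, 0.015, 0.006], [0.488, 0.304, 0.006], [0.669, 0.327, 0.006]]
mug [[0.552 0.082 0.096]]
```

View pics/c_top.png

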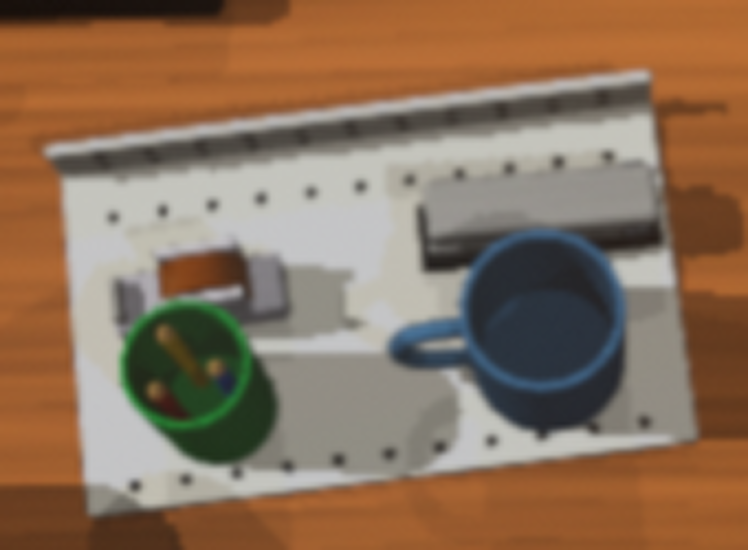

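The crop shows the cup rim centred at about (232.3,177.5) in full-picture pixels. The dispenser is behind it from (216,160) to (256,160), and the mug handle tip is at (279,173), so a finger fits beside the cup.

```bash
python3 - <<'E'
from h import *
from scipy.optimize import minimize
A=np.linspace(0,2*np.pi,60)
def cyl(c):
    return np.r_[np.c_[c[0]+.03*np.cos(A),c[1]+.03*np.sin(A),0*A+.096],np.c_[c[0]+.029*np.cos(A),c[1]+.029*np.sin(A),0*A+.006]]
def hullmask(pts,S=8):
    m=np.zeros((400*4,640*4),np.uint8);cv2.fillConvexPoly(m,cv2.convexHull((pts*4+1.5).astype(np.float32)).round().astype(np.int32),255);return m
for n,(x0,y0,x1,y1) in {"top":(212,155,258,205),"scene":(375,150,412,200)}.items():
    im=cv2.imread(f"pics/{n}0.png");g=cv2.inRange(cv2.cvtColor(im,cv2.COLOR_BGR2HSV),(45,90,20),(85,255,255))
    m=np.argwhere(g[y0:y1,x0:x1])[:,::-1]+[x0,y0]
    M=hullmask(m.astype(float))
    f=lambda c:-(lambda P:(P&M).astype(bool).sum()/(P|M).astype(bool).sum())(hullmask(proj(n,cyl(c))))
    r=minimize(f,[.533,.242],method="Nelder-Mead",options=dict(initial_simplex=[[.533,.242],[.543,.242],[.533,.252]]))
    print(n,m.min(0),m.max(0),r.x.round(4),r.fun)
o=np.array([190,95]);
print("rack",unproj("top",np.array([[697,438],[90,515]])/4.4+o-.4,.006).round(4).tolist())
print("disp base top corners L,R",unproj("top",np.array([[118,282],[288,262],[288,312]])/4.4+o-.4,.028).round(4).tolist())
E
```

```text
top [218 164] [251 199] [0.5374 0.2424] -0.8703955500618047
scene [379 157] [405 197] [0.5391 0.2466] -0.847686742400203
rack [[0.5198, 0.0103, 0.006], [0.4844, 0.3058, 0.006]]
disp base top corners L,R [[0.5954, 0.2913, 0.028], [0.6044, 0.2083, 0.028], [0.5792, 0.2077, 0.028]]
```

```bash
python3 -c "
from h import *
togo(.536,.2425,.20,1.69)"
```

```text
shift cm [-42.8 -17.1  -0.5] turn z -0.45002893439220326 jaw yaw 1.24 rot [[-0.946, 0.325, -0.001], [0.325, 0.946, -0.001], [0.0, -0.002, -1.0]]
```

```bash
python3 -m creep '[[[-4.3,-1.7,-0.5],[0,0,-0.1]],[[-8.6,-3.4,-0.5],[0,0,-0.2]],[[-13,-5.1,-0.5],[0,0,-0.3]],[[-17,-6.8,-0.5],[0,0,-0.4]],[[-21.4,-8.5,-0.5],[0,0,-0.45]]]' -1
python3 -c "
from h import *
togo(.536,.2425,.20,1.69)"
```

```text
t: 0.6
tcp_pos: [0.3622, 0.3926, 0.2003]
eef_rot: [-0.061, 0.998, -0.0, -0.0]
ft_force: [0.9, 0.7, 0.4]
gripper_width: 0.0857
shift cm [-15.4 -17.    0. ] turn z 0.003805754651694304 jaw yaw 1.694 rot [[-0.992, -0.123, -0.001], [-0.123, 0.992, -0.0], [0.001, -0.0, -1.0]]
```

```bash
python3 -m creep '[[[-3.1,-3.4,0],[0,0,0]],[[-6.2,-6.8,0],[0,0,0]],[[-9.3,-10.2,0],[0,0,0]],[[-12.4,-13.6,0],[0,0,0]],[[-15.4,-17,0],[0,0,0]]]'
python3 -m creep '[[[0,0,0],[0,0,0]],[[0,0,0],[0,0,0]]]'
python3 - <<'E'
from h import *
togo(.536,.2425,.062,1.69)
a=arm.camera("top")[80:230,170:360];b=arm.camera("scene")[110:260,300:490]
cv2.imwrite("pics/c1.png",cv2.resize(np.vstack([a,b]),None,fx=2,fy=2,interpolation=cv2.INTER_CUBIC))
cv2.imwrite("pics/c1.png",cv2.resize(np.hstack([a,b]),(800,316),interpolation=cv2.INTER_CUBIC))
E
```

```text
t: 1.1
tcp_pos: [0.5357, 0.2419, 0.2002]
eef_rot: [-0.059, 0.998, 0.0, -0.0]
ft_force: [0.2, 0.3, 0.2]
gripper_width: 0.0849
t: 1.3
tcp_pos: [0.5349, 0.2425, 0.1997]
eef_rot: [-0.058, 0.998, 0.0, -0.001]
ft_force: [-0.3, 0.4, -0.2]
gripper_width: 0.0855
shift cm [-0.1 -0.  13.8] turn z -0.002541276295598749 jaw yaw 1.687 rot [[-0.993, -0.116, -0.002], [-0.116, 0.993, -0.0], [0.002, 0.0, -1.0]]
```

View pics/c1.png

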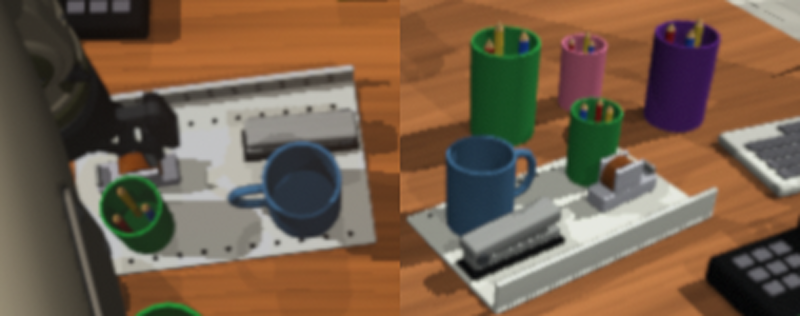

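The top half shows the gripper at about (205,138), with the cup rim at (232,178) clear of it. I'll check that this fits parallax before going down.

```bash
python3 - <<'E'
from h import *
t=[.535,.2425,.2]
print(proj("top",[t,[.535,.2425,.3],[.535,.2425,.096]]),proj("scene",[t,[.535,.2425,.096],[.535,.2425,.006]]))
E
```

```text
[[220.50841884 163.76451895]
 [206.79575357 146.49613312]
 [231.90510861 178.08246354]] [[395.22228517 121.53007627]
 [390.85577504 160.86950971]
 [387.46026782 191.26651706]]
```

Predicted fingertips are scene (395,121) and top (220,164), but the picture doesn't show them there. I'll look at the full scene view before descending.

```bash
python3 - <<'E'
from h import *
a=arm.camera("top")[:240,130:330];b=arm.camera("scene")[0:240,290:490]
for n,i,o in(("top",a,(130,0)),("scene",b,(290,0))):
    for p in proj(n,[[.535,.2425,.2],[.53,.285,.213],[.54,.2,.213]]): cv2.circle(i:=i,tuple(int(v) for v in p-o),1,(0,0,255),-1)
    if n=="top":a=i.copy()
    else:b=i.copy()
cv2.imwrite("pics/c2.png",cv2.resize(np.hstack([a,b]),None,fx=2,fy=2,interpolation=cv2.INTER_CUBIC))
print(arm.get_state()["tcp_pos"],arm.get_state()["q"])
E
```

```text
[0.53355552 0.24452457 0.20064708] [2.92847878e-01 3.35862959e-01 9.01441600e-02 1.32546566e+00
 2.59819480e-04 1.71724383e-01]
```

View pics/c2.png

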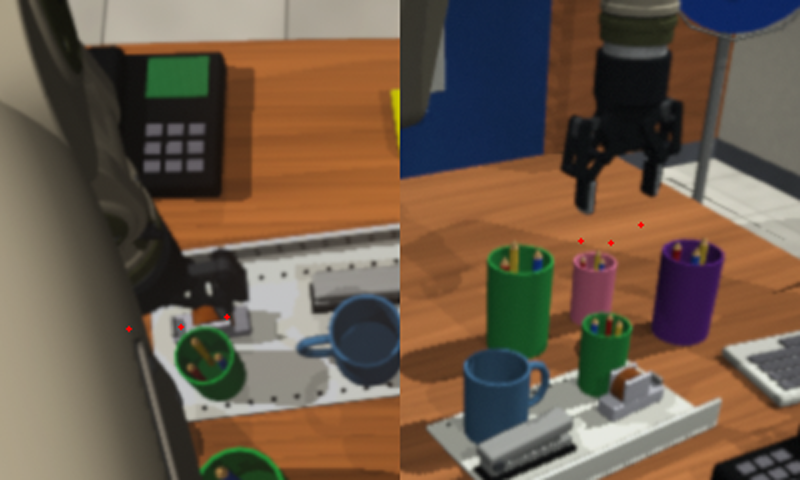

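```bash
python3 - <<'E'
from h import *
print("start tips pred",proj("scene",[[.187,.543,.196],[.187+.3*.0425,.543+.95*.0425,.209],[.187-.3*.0425,.543-.95*.0425,.209]]).round(1).tolist())
for z in(.2,.213,.23,.25,.27):
    print(z,"scene rays",unproj("scene",[[382.5,105],[415,96.5]],z)[:,:2].round(3).tolist(),"top",unproj("top",[[250,155],[252,140]],z)[:,:2].round(3).tolist())
E
```

```text
start tips pred [[413.3, 61.6], [426.8, 56.9], [400.8, 58.1]]
0.2 scene rays [[0.443, 0.267], [0.433, 0.371]] top [[0.55, 0.19], [0.578, 0.187]]
0.213 scene rays [[0.468, 0.249], [0.458, 0.35]] top [[0.546, 0.188], [0.574, 0.185]]
0.23 scene rays [[0.501, 0.227], [0.492, 0.324]] top [[0.541, 0.185], [0.568, 0.183]]
0.25 scene rays [[0.54, 0.2], [0.532, 0.292]] top [[0.535, 0.182], [0.561, 0.179]]
0.27 scene rays [[0.579, 0.174], [0.571, 0.26]] top [[0.529, 0.179], [0.555, 0.176]]
```

Triangulating gives fingertips at z of about 0.25 with the right x and y, which is higher than the reported 0.20 plus 13 mm. I'll go down part way, straddling only the rim height, and look again.

```bash
python3 -m creep '[[[-0.2,0,2],[0,0,0]],[[-0.2,0,4],[0,0,0]],[[-0.2,0,6],[0,0,0]],[[-0.2,0,8],[0,0,0]],[[-0.2,0,8],[0,0,0]]]'
python3 - <<'E'
from h import *
s=arm.get_state();print(s["tcp_pos"],s["ft_force"])
a=arm.camera("top")[100:220,190:290];b=arm.camera("scene")[90:210,340:440]
cv2.imwrite("pics/c3.png",cv2.resize(np.hstack([a,b]),None,fx=4,fy=4,interpolation=cv2.INTER_CUBIC))
E
```

```text
t: 2.0
tcp_pos: [0.5336, 0.2443, 0.118]
eef_rot: [-0.061, 0.998, -0.001, -0.003]
ft_force: [-0.7, -0.8, -0.7]
gripper_width: 0.0854
[0.53362169 0.24425409 0.1180403 ] [-0.71802867 -0.79536089 -0.71433463]
```

View pics/c3.png

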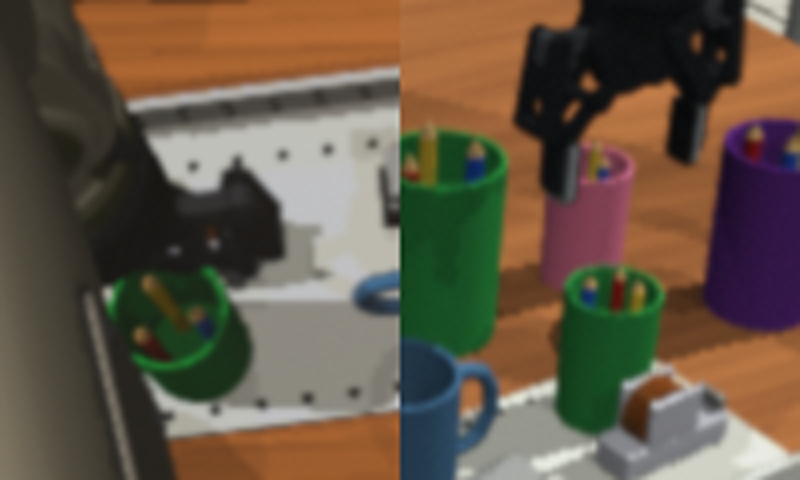

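The scene half shows the fingertips at about (381,140) and (411.5,131), still above the cup rim at (393,162).

```bash
python3 - <<'E'
from h import *
print(proj("scene",[[.539,.2018,.131],[.529,.2868,.131]]))
for z in(.131,.14,.15,.16,.17):
    print(z,unproj("scene",[[381.3,140],[411.5,130.7]],z)[:,:2].round(3).tolist())
print("rim centre scene/top",unproj("scene",[[393.4,162]],.096),unproj("top",[[190+168/4-.4,100+318/4-.4]],.096))
E
```

```text
[[378.50823319 152.60547215]
 [406.31506851 143.22374453]]
0.131 [[0.489, 0.241], [0.479, 0.338]]
0.14 [[0.503, 0.231], [0.493, 0.326]]
0.15 [[0.519, 0.22], [0.509, 0.313]]
0.16 [[0.534, 0.21], [0.525, 0.3]]
0.17 [[0.55, 0.199], [0.541, 0.287]]
rim centre scene/top [[0.54214717 0.24509899 0.096     ]] [[0.53293559 0.24304119 0.096     ]]
```

```bash
python3 -m creep '[[[-0.2,0,1.5],[0,0,0]],[[-0.3,0,3],[0,0,0]],[[-0.3,0,4.5],[0,0,0]],[[-0.3,0,5.6],[0,0,0]],[[-0.3,0,5.6],[0,0,0]]]'
python3 - <<'E'
from h import *
s=arm.get_state();print(s["tcp_pos"],s["ft_force"])
b=arm.camera("scene")[110:210,340:440]
cv2.imwrite("pics/c4.png",cv2.resize(b,None,fx=5,fy=5,interpolation=cv2.INTER_CUBIC))
E
```

```text
t: 2.6
tcp_pos: [0.539, 0.2442, 0.0641]
eef_rot: [-0.06, 0.998, -0.0, -0.001]
ft_force: [0.3, 0.2, -0.3]
gripper_width: 0.0855
[0.53898843 0.24419042 0.06414547] [ 0.34427543  0.21780844 -0.34743083]
```

View pics/c4.png

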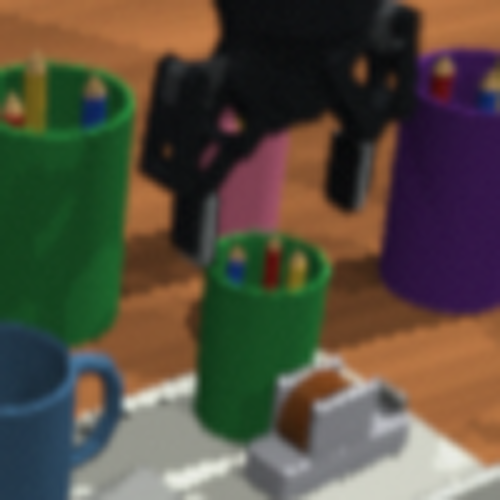

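Fingertips are at (380,162) and (410,152), just above and either side of the rim at (393.6,162). They sit about 45 mm above the reported TCP. Another 29 mm down is safe whichever is right, because the gripper body stays above the pencils. I'll grip there.

```bash
python3 -m creep '[[[0,0,0.8],[0,0,0]],[[0,0,1.6],[0,0,0]],[[0,0,2.4],[0,0,0]],[[0,0,2.9],[0,0,0]],[[0,0,2.9],[0,0,0]]]'
python3 - <<'E'
from h import *
s=arm.get_state();print(s["tcp_pos"],s["ft_force"])
b=arm.camera("scene")[110:210,340:440];a=arm.camera("top")[120:220,190:290]
cv2.imwrite("pics/c5.png",cv2.resize(np.hstack([b,a]),None,fx=4,fy=4,interpolation=cv2.INTER_CUBIC))
E
```

```text
t: 3.15
tcp_pos: [0.5388, 0.2438, 0.0344]
eef_rot: [-0.06, 0.998, -0.0, -0.001]
ft_force: [-0.2, 0.1, 0.1]
gripper_width: 0.0855
[0.53880051 0.24379293 0.03440512] [-0.19158316  0.11337308  0.08447273]
```

View pics/c5.png

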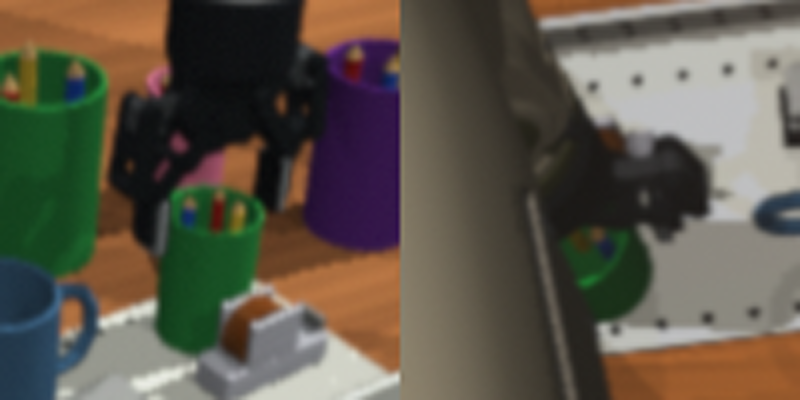

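The fingers straddle the rim: jaw midpoint (393,167), rim centre (393,163), tips about 10 mm below the rim, palm well above the pencils. So tip height is about TCP + 50 mm when open. I'll go 17 mm lower and close.

```bash
python3 -m creep '[[[0,0,0.6],[0,0,0]],[[0,0,1.2],[0,0,0]],[[0,0,1.7],[0,0,0]],[[0,0,1.7],[0,0,0]]]'
python3 -m creep '[[[0,0,0],[0,0,0]],[[0,0,0],[0,0,0]],[[0,0,0],[0,0,0]],[[0,0,0],[0,0,0]],[[0,0,0],[0,0,0]]]' 1
python3 -m creep '[[[0,0,0],[0,0,0]],[[0,0,0],[0,0,0]],[[0,0,0],[0,0,0]]]' 
python3 -c "
from h import *
togo(.5,-.16,.12)"
```

```text
t: 3.65
tcp_pos: [0.5388, 0.2438, 0.0175]
eef_rot: [-0.06, 0.998, -0.0, -0.001]
ft_force: [-0.3, 0.6, -0.3]
gripper_width: 0.0853
t: 4.15
tcp_pos: [0.5402, 0.2444, 0.0192]
eef_rot: [-0.06, 0.998, 0.0, 0.001]
ft_force: [-0.3, 0.5, 3.4]
gripper_width: 0.0592
t: 4.45
tcp_pos: [0.5402, 0.2444, 0.0192]
eef_rot: [-0.06, 0.998, 0.0, 0.001]
ft_force: [-0.4, 2.1, 4.9]
gripper_width: 0.0593
shift cm [  8.8 -39.7 -10.1] turn z None jaw yaw 1.69 rot [[-0.993, -0.119, 0.001], [-0.119, 0.993, 0.001], [-0.001, 0.001, -1.0]]
```

```bash
python3 -m creep '[[[0,0,-1],[0,0,0]],[[0,0,-3],[0,0,0]],[[0,0,-6],[0,0,0]],[[0,0,-9],[0,0,0]],[[0,0,-12],[0,0,0]]]'
python3 -m creep '[[[0.4,-2,0],[0,0,0]],[[1.2,-5.5,0],[0,0,0]],[[2,-9,0],[0,0,0]],[[2.8,-13,0],[0,0,0]],[[3.6,-17,0],[0,0,0]]]'
python3 -m creep '[[[0.9,-4,0],[0,0,0]],[[1.8,-8,0],[0,0,0]],[[2.7,-12,0],[0,0,0]],[[3.6,-16,0],[0,0,0]],[[4.4,-20,0],[0,0,0]]]'
python3 -m creep '[[[0.6,-2.6,0],[0,0,0]],[[1,-4.6,0],[0,0,0]],[[1,-4.6,0],[0,0,0]],[[1,-4.6,0],[0,0,0]]]'
python3 - <<'E'
from h import *
s=arm.get_state();print(s["tcp_pos"],s["ft_force"])
b=arm.camera("scene")[100:330,180:440];a=arm.camera("top")[90:320,190:490]
cv2.imwrite("pics/c6.png",cv2.resize(np.hstack([b,a]),None,fx=1.42,fy=1.42,interpolation=cv2.INTER_CUBIC))
E
```

```text
t: 4.95
tcp_pos: [0.5387, 0.2435, 0.1393]
eef_rot: [-0.059, 0.998, -0.0, -0.001]
ft_force: [1.1, 0.1, -0.5]
gripper_width: 0.0593
t: 5.45
tcp_pos: [0.5229, 0.0695, 0.1383]
eef_rot: [-0.06, 0.998, -0.0, -0.001]
ft_force: [0.6, -0.9, -0.6]
gripper_width: 0.0594
t: 5.95
tcp_pos: [0.5029, -0.1343, 0.1384]
eef_rot: [-0.059, 0.998, 0.0, -0.001]
ft_force: [1.0, -0.2, -1.7]
gripper_width: 0.0596
t: 6.35
tcp_pos: [0.4989, -0.1796, 0.1382]
eef_rot: [-0.059, 0.998, 0.001, -0.001]
ft_force: [-0.1, -1.0, -1.1]
gripper_width: 0.0592
[ 0.49894519 -0.17961415  0.13822701] [-0.08054748 -0.99826454 -1.09790282]
```

View pics/c6.png

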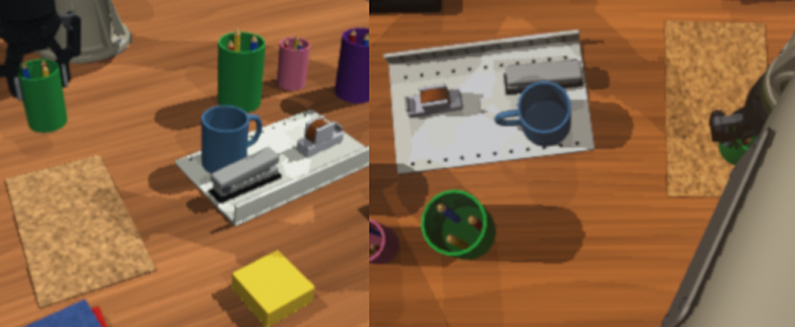

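The cup is held upright over the mat's near end (scene crop (43,95)). The dispenser is now in clear view in the top half at about (433,98), and the mug hasn't moved. Lowering the cup.

```bash
python3 -m creep '[[[0,0,3],[0,0,0]],[[0,0,6],[0,0,0]],[[0,0,8.5],[0,0,0]],[[0,0,10.5],[0,0,0]],[[0,0,11.5],[0,0,0]]]'
python3 -m creep '[[[0,0,0.3],[0,0,0]],[[0,0,0.5],[0,0,0]],[[0,0,0.6],[0,0,0]],[[0,0,0.6],[0,0,0]]]'
python3 - <<'E'
from h import *
t=arm.camera("top");cv2.imwrite("pics/top1.png",t)
cv2.imwrite("pics/c7.png",cv2.resize(t[115:175,200:280],None,fx=8,fy=8,interpolation=cv2.INTER_CUBIC))
E
```

```text
t: 6.95
tcp_pos: [0.4985, -0.1777, 0.0218]
eef_rot: [-0.061, 0.998, 0.001, -0.001]
ft_force: [0.3, 0.7, -1.2]
gripper_width: 0.0592
t: 7.35
tcp_pos: [0.5005, -0.1799, 0.0184]
eef_rot: [-0.06, 0.998, -0.0, 0.001]
ft_force: [0.1, -0.3, -1.0]
gripper_width: 0.0593
```

View pics/c7.png

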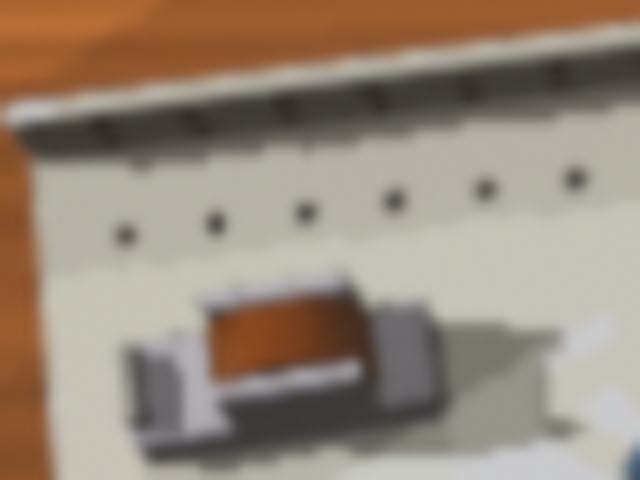

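```bash
python3 - <<'E'
from h import *
o=np.array([200,115])-.4
c=unproj("top",np.array([[202,295],[346,276],[362,370],[225,387],[284,332]])/8+o,.058);print(c.round(4).tolist())
d=c[1]-c[0];e=c[2]-c[3];print("yaw",[np.arctan2(v[0],-v[1]).round(3) for v in(d,e)])
b=unproj("top",np.array([[440,410],[150,455]])/8+o,.006);d=b[0]-b[1];print("base front",b.round(4).tolist(),np.arctan2(d[0],-d[1]))
E
```

```text
[[0.6019, 0.267, 0.058], [0.6066, 0.2294, 0.058], [0.5811, 0.2245, 0.058], [0.577, 0.2601, 0.058], [0.5916, 0.2451, 0.058]]
yaw [np.float64(0.122), np.float64(0.115)]
base front [[0.5847, 0.2121, 0.006], [0.573, 0.2911, 0.006]] 0.14656841837576842
```

The dispenser's cheek centre is about (0.593,0.2455) with yaw 0.12, which agrees with cup + 54 mm. Releasing the cup, rising and turning the jaws 90°.

```bash
python3 -m creep '[[[0,0,0],[0,0,0]],[[0,0,0],[0,0,0]],[[0,0,0],[0,0,0]],[[0,0,0],[0,0,0]],[[0,0,0],[0,0,0]]]' -1
python3 -m creep '[[[0,0,-2],[0,0,0]],[[0,0,-5],[0,0,0]],[[0,0,-9],[0,0,0]],[[0,0,-13],[0,0,0]],[[0,0,-13],[0,0,0]]]'
python3 -m creep '[[[0,0,0],[0,0,0.15]],[[0,0,0],[0,0,0.3]],[[0,0,0],[0,0,0.45]],[[0,0,0],[0,0,0.6]],[[0,0,0],[0,0,0.7]]]'
python3 -m creep '[[[0,0,0],[0,0,0.15]],[[0,0,0],[0,0,0.3]],[[0,0,0],[0,0,0.45]],[[0,0,0],[0,0,0.6]],[[0,0,0],[0,0,0.7]]]'
python3 -m creep '[[[0,0,0],[0,0,0.15]],[[0,0,0],[0,0,0.171]],[[0,0,0],[0,0,0.171]],[[0,0,0],[0,0,0.171]]]'
python3 - <<'E'
from h import *
togo(.593,.2455,.15,.12)
from h import *
A=np.linspace(0,2*np.pi,60)
im=arm.camera("scene");cv2.imwrite("pics/scene2.png",im)
g=cv2.inRange(cv2.cvtColor(im,cv2.COLOR_BGR2HSV),(45,90,20),(85,255,255))
uv=proj("scene",[[.5,-.18,.049]])[0].astype(int);sub=g[uv[1]-35:uv[1]+35,uv[0]-30:uv[0]+30]
st=max(range(1,cv2.connectedComponents(sub)[0]),key=lambda i:cv2.connectedComponentsWithStats(sub)[2][i,4])
print("cup bbox",cv2.connectedComponentsWithStats(sub)[2][st][:4]+[uv[0]-30,uv[1]-35,0,0])
P=proj("scene",np.r_[np.c_[.5+.03*np.cos(A),-.18+.03*np.sin(A),0*A+.094],np.c_[.5+.029*np.cos(A),-.18+.029*np.sin(A),0*A+.004]]);print("pred",P.min(0),P.max(0)-P.min(0))
E
```

```text
t: 7.9
tcp_pos: [0.4998, -0.1797, 0.0176]
eef_rot: [-0.06, 0.998, 0.0, 0.0]
ft_force: [0.3, -0.2, 0.5]
gripper_width: 0.0853
t: 8.4
tcp_pos: [0.5032, -0.1814, 0.1535]
eef_rot: [-0.06, 0.998, -0.003, 0.004]
ft_force: [0.6, 0.7, 0.2]
gripper_width: 0.0851
t: 8.9
tcp_pos: [0.4995, -0.1795, 0.1469]
eef_rot: [0.289, 0.957, 0.0, -0.0]
ft_force: [-0.3, -0.6, -0.5]
gripper_width: 0.0856
t: 9.4
tcp_pos: [0.4995, -0.1795, 0.1469]
eef_rot: [0.6, 0.8, -0.0, -0.0]
ft_force: [-0.4, -0.5, -0.6]
gripper_width: 0.0852
t: 9.8
tcp_pos: [0.4997, -0.1796, 0.1473]
eef_rot: [0.663, 0.749, 0.0, -0.0]
ft_force: [0.4, 0.8, -0.5]
gripper_width: 0.0854
shift cm [41.1 14.4 -0.3] turn z 0.0013462371067332057 jaw yaw 0.121 rot [[-0.121, 0.993, -0.0], [0.993, 0.121, 0.0], [0.0, -0.0, -1.0]]
cup bbox [203 191  32  47]
pred [200.93973695 189.97348222] [33.17558019 48.4566538 ]
```

Cup stands upright on the mat: its bounding box matches the prediction within 2 px. Now on to the dispenser, with the jaws part closed to clear the back panel.

```bash
python3 -m creep '[[[2,0.7,0],[0,0,0]],[[5.5,1.9,0],[0,0,0]],[[9.5,3.3,0],[0,0,0]],[[13.5,4.7,0],[0,0,0]],[[17.5,6.1,0],[0,0,0]]]' -0.3
python3 -m creep '[[[4,1.4,0],[0,0,0]],[[8,2.8,0],[0,0,0]],[[12,4.2,0],[0,0,0]],[[16,5.6,0],[0,0,0]],[[20,7,0],[0,0,0]]]'
python3 -m creep '[[[2.4,0.8,0],[0,0,0]],[[3.6,1.3,0],[0,0,0]],[[3.6,1.3,0],[0,0,0]]]'
python3 -m creep '[[[0,0,3],[0,0,0]],[[0,0,6],[0,0,0]],[[0,0,8.5],[0,0,0]],[[0,0,8.5],[0,0,0]],[[0,0,8.5],[0,0,0]]]'
python3 - <<'E'
from h import *
togo(.593,.2455,.05,.12)
a=arm.camera("top")[110:190,200:280];b=arm.camera("scene")
cv2.imwrite("pics/scene3.png",b);b=b[130:210,355:455]
cv2.imwrite("pics/c8.png",cv2.resize(np.hstack([b,a]),None,fx=4.4,fy=4.4,interpolation=cv2.INTER_CUBIC))
E
```

```text
t: 10.35
tcp_pos: [0.5398, 0.0028, 0.1477]
eef_rot: [0.663, 0.748, 0.0, 0.0]
ft_force: [1.3, -0.9, 0.3]
gripper_width: 0.0554
t: 10.85
tcp_pos: [0.5856, 0.21, 0.1477]
eef_rot: [0.663, 0.748, 0.0, 0.0]
ft_force: [1.6, -0.5, 0.2]
gripper_width: 0.0556
t: 11.15
tcp_pos: [0.594, 0.2467, 0.1471]
eef_rot: [0.663, 0.749, -0.0, -0.0]
ft_force: [0.7, 0.0, -0.5]
gripper_width: 0.0555
t: 11.65
tcp_pos: [0.5937, 0.244, 0.0629]
eef_rot: [0.664, 0.747, -0.001, -0.0]
ft_force: [-0.7, 1.0, 0.4]
gripper_width: 0.0553
shift cm [ 0.2 -0.1  1.3] turn z -0.0023551306519355997 jaw yaw 0.118 rot [[-0.117, 0.993, -0.001], [0.993, 0.117, -0.0], [-0.0, -0.001, -1.0]]
```

View pics/c8.png

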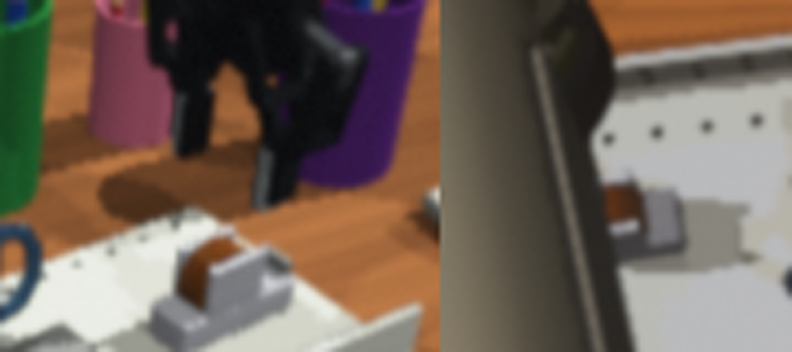

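Scene half: the fingertips at (415,177) and (398,164.5) line up above the cheeks centred near (405.5,187). In the top half the dispenser hasn't moved.

```bash
python3 - <<'E'
from h import *
u=np.array([.993,.118,0])
for z in(.063,.075,.085,.095,.105):
    c=np.array([.5937,.244,z]);print(z,proj("scene",[c+.03*u,c-.03*u,c]).round(1).tolist())
print("cheek centre",proj("scene",[[.593,.2455,.058]]))
E
```

```text
0.063 [[412.4, 190.3], [395.4, 178.3], [403.7, 184.2]]
0.075 [[413.1, 186.0], [395.9, 174.2], [404.3, 180.0]]
0.085 [[413.6, 182.4], [396.4, 170.6], [404.8, 176.4]]
0.095 [[414.2, 178.8], [396.8, 167.1], [405.3, 172.8]]
0.105 [[414.8, 175.1], [397.3, 163.4], [405.8, 169.1]]
cheek centre [[403.84846478 185.64969169]]
```

```bash
python3 -m creep '[[[0.1,0,1.2],[0,0,0]],[[0.1,0,2.4],[0,0,0]],[[0.1,0,3.6],[0,0,0]],[[0.1,0,4.8],[0,0,0]],[[0.1,0,5.3],[0,0,0]]]'
python3 -m creep '[[[0,0,0],[0,0,0]],[[0,0,0.3],[0,0,0]],[[0,0,0.3],[0,0,0]]]'
python3 -m creep '[[[0,0,0.3],[0,0,0]],[[0,0,0.3],[0,0,0]]]'
python3 -m creep '[[[0,0,0.3],[0,0,0]],[[0,0,0.3],[0,0,0]]]'
```

```text
t: 12.25
tcp_pos: [0.5924, 0.2462, 0.0073]
eef_rot: [0.664, 0.748, -0.001, -0.001]
ft_force: [-0.1, -0.6, -0.6]
gripper_width: 0.0554
t: 12.55
tcp_pos: [0.5941, 0.2466, 0.0067]
eef_rot: [0.664, 0.748, 0.0, 0.0]
ft_force: [-0.2, 0.1, -0.1]
gripper_width: 0.0557
t: 12.75
tcp_pos: [0.5939, 0.2465, 0.0036]
eef_rot: [0.664, 0.748, 0.0, 0.0]
ft_force: [-0.2, 0.4, 0.1]
gripper_width: 0.0556
t: 12.95
tcp_pos: [0.5936, 0.2464, 0.0003]
eef_rot: [0.664, 0.748, -0.0, -0.0]
ft_force: [-0.7, 0.0, -0.7]
gripper_width: 0.0557
```

No contact with the TCP reading below deck level, so the TCP offset I saw is real. Closing.

```bash
python3 -m creep '[[[0,0,0],[0,0,0]],[[0,0,0],[0,0,0]],[[0,0,0],[0,0,0]],[[0,0,0],[0,0,0]],[[0,0,0],[0,0,0]]]' 1
python3 -m creep '[[[0,0,0],[0,0,0]],[[0,0,-0.3],[0,0,0]],[[0,0,-1.5],[0,0,0]],[[0,0,-3],[0,0,0]],[[0,0,-3],[0,0,0]]]'
```

```text
t: 13.45
tcp_pos: [0.594, 0.2466, 0.0009]
eef_rot: [0.664, 0.748, 0.0, 0.0]
ft_force: [-0.2, 0.0, 1.4]
gripper_width: 0.0286
t: 13.95
tcp_pos: [0.5956, 0.247, 0.0332]
eef_rot: [0.664, 0.748, 0.002, 0.001]
ft_force: [0.6, 0.4, -2.7]
gripper_width: 0.0288
```

Lifted, with about 2.6 N on the wrist, which fits 250 g. Carrying it over to the mat's far end.

```bash
python3 -m creep '[[[0,0,-3],[0,0,0]],[[0,0,-6],[0,0,0]],[[0,0,-9.5],[0,0,0]],[[0,0,-9.5],[0,0,0]]]'
python3 -m creep '[[[-2,0,0],[0,0,0]],[[-5,0,0],[0,0,0]],[[-9,0,0],[0,0,0]],[[-13,0.1,0],[0,0,0]],[[-17,0.2,0],[0,0,0]]]'
python3 -m creep '[[[-4,0,0],[0,0,0]],[[-8,0,0],[0,0,0]],[[-12,0.1,0],[0,0,0]],[[-16,0.1,0],[0,0,0]],[[-20,0.2,0],[0,0,0]]]'
python3 -m creep '[[[-3.4,0.1,0],[0,0,0]],[[-5.4,0.1,0],[0,0,0]],[[-6.4,0.1,0],[0,0,0]],[[-6.4,0.1,0],[0,0,0]],[[-6.4,0.1,0],[0,0,0]]]'
python3 -m creep '[[[0,0,3],[0,0,0]],[[0,0,6],[0,0,0]],[[0,0,9],[0,0,0]],[[0,0,11],[0,0,0]],[[0,0,11.9],[0,0,0]]]'
python3 -m creep '[[[0,0,0.3],[0,0,0]],[[0,0,0.6],[0,0,0]],[[0,0,0.7],[0,0,0]],[[0,0,0.7],[0,0,0]]]'
```

```text
t: 14.35
tcp_pos: [0.5971, 0.2474, 0.1311]
eef_rot: [0.664, 0.748, 0.004, 0.002]
ft_force: [-0.2, -0.5, -1.2]
gripper_width: 0.0287
t: 14.85
tcp_pos: [0.6154, 0.0767, 0.1243]
eef_rot: [0.664, 0.748, -0.0, -0.001]
ft_force: [-0.0, 0.1, -2.1]
gripper_width: 0.029
t: 15.35
tcp_pos: [0.6411, -0.1219, 0.1243]
eef_rot: [0.664, 0.748, -0.0, -0.001]
ft_force: [0.9, 0.6, -1.9]
gripper_width: 0.0289
t: 15.85
tcp_pos: [0.6501, -0.1824, 0.1253]
eef_rot: [0.663, 0.748, 0.0, -0.001]
ft_force: [0.0, -0.6, -2.0]
gripper_width: 0.0288
t: 16.35
tcp_pos: [0.6486, -0.1809, 0.0042]
eef_rot: [0.663, 0.749, -0.0, -0.002]
ft_force: [0.1, -0.1, -2.5]
gripper_width: 0.0289
t: 16.75
tcp_pos: [0.6511, -0.184, 0.0007]
eef_rot: [0.664, 0.748, 0.0, 0.001]
ft_force: [0.1, 0.1, -1.9]
gripper_width: 0.0287
```

```bash
python3 -m creep '[[[0,0,0.1],[0,0,0]],[[0,0,0.1],[0,0,0]]]'
python3 -m creep '[[[0,0,0.1],[0,0,0]],[[0,0,0.1],[0,0,0]]]'
```

```text
t: 16.95
tcp_pos: [0.6506, -0.184, -0.0009]
eef_rot: [0.664, 0.748, 0.0, 0.0]
ft_force: [0.5, -0.3, -2.4]
gripper_width: 0.0287
t: 17.15
tcp_pos: [0.6506, -0.1841, -0.0011]
eef_rot: [0.664, 0.748, 0.0, 0.001]
ft_force: [-2.7, 1.7, 4.9]
gripper_width: 0.0289
```

```bash
python3 -m creep '[[[0,0,0],[0,0,0]],[[0,0,0],[0,0,0]],[[0,0,0],[0,0,0]],[[0,0,0],[0,0,0]]]' -0.3
python3 -m creep '[[[0,0,-1],[0,0,0]],[[0,0,-4],[0,0,0]],[[0,0,-8],[0,0,0]],[[0,0,-12],[0,0,0]],[[0,0,-15],[0,0,0]]]'
python3 -m creep '[[[0.5,-3.5,0],[0,0,0]],[[1,-7,0],[0,0,0]],[[1.5,-10.5,0],[0,0,0]],[[2.2,-14.9,0],[0,0,0]],[[2.2,-14.9,0],[0,0,0]]]' -1
python3 -m creep '[[[0,0,0],[0,0,-0.15]],[[0,0,0],[0,0,-0.3]],[[0,0,0],[0,0,-0.45]],[[0,0,0],[0,0,-0.6]],[[0,0,0],[0,0,-0.7]]]'
python3 -m creep '[[[0,0,0],[0,0,-0.15]],[[0,0,0],[0,0,-0.3]],[[0,0,0],[0,0,-0.45]],[[0,0,0],[0,0,-0.6]],[[0,0,0],[0,0,-0.7]]]'
python3 -m creep '[[[0,0,0],[0,0,-0.15]],[[0,0,0],[0,0,-0.171]],[[0,0,0],[0,0,-0.171]],[[0,0,0],[0,0,-0.171]]]'
python3 - <<'E'
from h import *
im=arm.camera("scene");cv2.imwrite("pics/scene4.png",im)
cv2.imwrite("pics/c9.png",cv2.resize(im[20:330,130:470],None,fx=1.9,fy=1.9,interpolation=cv2.INTER_CUBIC))
E
```

```text
t: 17.55
tcp_pos: [0.6504, -0.1838, -0.0026]
eef_rot: [0.664, 0.748, 0.0, -0.0]
ft_force: [0.6, 0.3, -0.7]
gripper_width: 0.0553
t: 18.05
tcp_pos: [0.6511, -0.1841, 0.1514]
eef_rot: [0.664, 0.748, 0.001, 0.002]
ft_force: [0.6, -0.5, 0.2]
gripper_width: 0.0553
t: 18.55
tcp_pos: [0.493, -0.1774, 0.1471]
eef_rot: [0.664, 0.747, -0.001, -0.003]
ft_force: [0.1, 0.3, -0.3]
gripper_width: 0.0854
t: 19.05
tcp_pos: [0.5006, -0.1799, 0.1485]
eef_rot: [0.365, 0.931, -0.0, 0.001]
ft_force: [0.3, -0.2, 0.0]
gripper_width: 0.0852
t: 19.55
tcp_pos: [0.5006, -0.1799, 0.1485]
eef_rot: [0.023, 1.0, -0.0, 0.001]
ft_force: [-0.5, 0.1, -0.2]
gripper_width: 0.0857
t: 19.95
tcp_pos: [0.5001, -0.1798, 0.1479]
eef_rot: [-0.058, 0.998, -0.0, 0.0]
ft_force: [0.9, 0.5, -0.8]
gripper_width: 0.0857
```

View pics/c9.png

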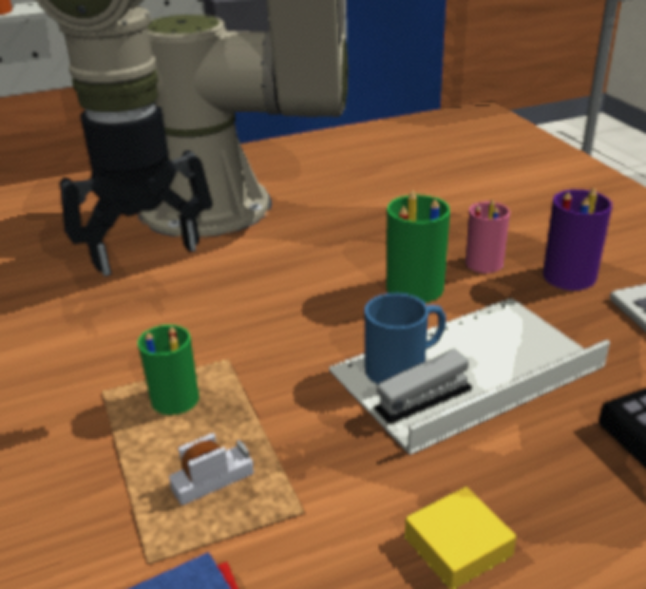

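The picture shows the dispenser upright on the mat at (210,470), the pen cup upright at (172,370), and the mug and stapler untouched. Collecting the cup and retracing its path.

```bash
python3 -m creep '[[[0,0,3],[0,0,0]],[[0,0,6],[0,0,0]],[[0,0,9],[0,0,0]],[[0,0,11.5],[0,0,0]],[[0,0,13],[0,0,0]]]'
python3 -m creep '[[[0,0,0],[0,0,0]],[[0,0,0],[0,0,0]]]'
python3 -m creep '[[[0,0,0],[0,0,0]],[[0,0,0],[0,0,0]],[[0,0,0],[0,0,0]],[[0,0,0],[0,0,0]],[[0,0,0],[0,0,0]]]' 1
python3 -m creep '[[[0,0,0],[0,0,0]],[[0,0,-1],[0,0,0]],[[0,0,-4],[0,0,0]],[[0,0,-8],[0,0,0]],[[0,0,-12],[0,0,0]]]'
python3 -m creep '[[[-0.4,2,0],[0,0,0]],[[-1.2,5.5,0],[0,0,0]],[[-2,9,0],[0,0,0]],[[-2.8,13,0],[0,0,0]],[[-3.6,17,0],[0,0,0]]]'
python3 -m creep '[[[-0.9,4,0],[0,0,0]],[[-1.8,8,0],[0,0,0]],[[-2.7,12,0],[0,0,0]],[[-3.6,16,0],[0,0,0]],[[-4.4,20,0],[0,0,0]]]'
python3 -m creep '[[[-0.6,2.6,0],[0,0,0]],[[-1,4.6,0],[0,0,0]],[[-1,4.6,0],[0,0,0]],[[-1,4.6,0],[0,0,0]]]'
```

```text
t: 20.5
tcp_pos: [0.4986, -0.179, 0.0155]
eef_rot: [-0.059, 0.998, 0.001, -0.001]
ft_force: [0.2, -0.7, 0.3]
gripper_width: 0.0852
t: 20.7
tcp_pos: [0.4998, -0.1797, 0.0178]
eef_rot: [-0.059, 0.998, 0.0, -0.0]
ft_force: [-0.8, 0.4, 0.6]
gripper_width: 0.0855
t: 21.2
tcp_pos: [0.5009, -0.18, 0.0193]
eef_rot: [-0.06, 0.998, -0.001, 0.001]
ft_force: [0.0, 0.9, 5.4]
gripper_width: 0.0596
t: 21.7
tcp_pos: [0.4993, -0.1794, 0.1394]
eef_rot: [-0.06, 0.998, 0.0, -0.0]
ft_force: [0.3, -0.1, -2.1]
gripper_width: 0.0594
t: 22.2
tcp_pos: [0.5154, -0.0054, 0.1387]
eef_rot: [-0.059, 0.998, -0.0, 0.001]
ft_force: [0.7, -0.6, -1.8]
gripper_width: 0.0594
t: 22.7
tcp_pos: [0.5354, 0.199, 0.1387]
eef_rot: [-0.06, 0.998, 0.0, 0.001]
ft_force: [1.6, -0.6, -1.4]
gripper_width: 0.0592
t: 23.1
tcp_pos: [0.5395, 0.2442, 0.138]
eef_rot: [-0.06, 0.998, -0.0, 0.0]
ft_force: [0.3, -0.8, -0.3]
gripper_width: 0.0595
```

```bash
python3 -m creep '[[[0,0,3],[0,0,0]],[[0,0,6],[0,0,0]],[[0,0,9],[0,0,0]],[[0,0,10.8],[0,0,0]],[[0,0,11.3],[0,0,0]]]'
python3 -m creep '[[[0,0,0.2],[0,0,0]],[[0,0,0.4],[0,0,0]],[[0,0,0.4],[0,0,0]]]'
python3 -m creep '[[[0,0,0.1],[0,0,0]],[[0,0,0.1],[0,0,0]]]'
python3 -c "
from h import *
cv2.imwrite('pics/scene5.png',arm.camera('scene'))"
python3 -m creep '[[[0,0,0],[0,0,0]],[[0,0,0],[0,0,0]]]'
```

```text
t: 23.6
tcp_pos: [0.5378, 0.2421, 0.0225]
eef_rot: [-0.059, 0.998, -0.001, -0.002]
ft_force: [-0.7, -0.9, -0.9]
gripper_width: 0.0595
t: 23.9
tcp_pos: [0.5406, 0.2441, 0.0218]
eef_rot: [-0.059, 0.998, 0.0, 0.001]
ft_force: [1.5, 0.2, -1.6]
gripper_width: 0.0594
t: 24.1
tcp_pos: [0.5408, 0.2443, 0.0214]
eef_rot: [-0.06, 0.998, 0.0, 0.001]
ft_force: [-1.5, -1.5, 5.2]
gripper_width: 0.0593
t: 24.35
tcp_pos: [0.5409, 0.2443, 0.0214]
eef_rot: [-0.06, 0.998, 0.0, 0.002]
ft_force: [-0.7, -0.2, 6.2]
gripper_width: 0.0596
```

On the deck with a light 5 to 6 N. I'll compare the cup's outline with the first picture before letting go.

```bash
python3 - <<'E'
from h import *
for f in("scene0","scene5"):
    im=cv2.imread(f"pics/{f}.png").astype(float);d=im[...,1]-im[...,2]  # G-R
    for y in(168,174,180):
        r=d[y,370:420];k=np.where(r>10)[0];L,Rr=k[0],k[-1]
        sub=lambda i,j:i+(10-r[i])/(r[j]-r[i])*(j-i)
        print(f,y,round(370+sub(L-1,L),2),round(370+sub(Rr+1,Rr),2))
    for x in(384,388):
        c=d[160:205,x];k=np.where(c>10)[0][-1];print(" bottom",x,round(160+k+(c[k]-10)/(c[k]-c[k+1]),2))
E
```

```text
scene0 168 380.74 404.76
scene0 174 379.78 404.0
scene0 180 379.55 403.27
 bottom 384 198.0
 bottom 388 198.93
scene5 168 385.67 405.47
scene5 174 385.17 403.79
scene5 180 379.42 403.28
 bottom 384 198.12
 bottom 388 199.44
```

The cup is back within a fraction of a pixel (about 1 mm). Releasing and retreating.

```bash
python3 -m creep '[[[0,0,0],[0,0,0]],[[0,0,0],[0,0,0]],[[0,0,0],[0,0,0]],[[0,0,0],[0,0,0]],[[0,0,0],[0,0,0]]]' -1
python3 -m creep '[[[0,0,-1],[0,0,0]],[[0,0,-4],[0,0,0]],[[0,0,-8],[0,0,0]],[[0,0,-12],[0,0,0]],[[0,0,-16],[0,0,0]]]'
python3 -m creep '[[[0,0,-2],[0,0,0]],[[0,0,-2],[0,0,0]],[[0,0,-2],[0,0,0]]]'
python3 - <<'E'
from h import *
im5=arm.camera("scene");cv2.imwrite("pics/scene6.png",im5)
a=cv2.imread("pics/scene0.png");
for n,(x,y,w,h) in dict(cup=(381,166,20,18),mug=(318,172,50,50),stapler=(328,205,50,36)).items():
    t=a[y:y+h,x:x+w];r=cv2.matchTemplate(im5[y-8:y+h+8,x-8:x+w+8],t,cv2.TM_CCOEFF_NORMED);_,v,_,l=cv2.minMaxLoc(r);print(n,round(v,3),np.array(l)-8)
for f,im in(("0",a),("6",im5)):
    d=im[...,1].astype(float)-im[...,2]
    for y in(165,172,180):
        k=np.where(d[y,370:420]>10)[0];print(f,y,370+k[0],370+k[-1])
    c=np.where(d[150:205,388]>10)[0];print("rows",150+c[0],150+c[-1])
b=cv2.imread("pics/scene4.png");x,y,w,h=215,245,55,50
r=cv2.matchTemplate(im5[y-8:y+h+8,x-8:x+w+8],b[y:y+h,x:x+w],cv2.TM_CCOEFF_NORMED);_,v,_,l=cv2.minMaxLoc(r);print("disp",round(v,3),np.array(l)-8)
E
```

```text
t: 24.85
tcp_pos: [0.5396, 0.2441, 0.0195]
eef_rot: [-0.06, 0.998, 0.0, -0.0]
ft_force: [0.0, 0.2, 0.3]
gripper_width: 0.0851
t: 25.35
tcp_pos: [0.5394, 0.244, 0.182]
eef_rot: [-0.06, 0.998, 0.0, 0.0]
ft_force: [1.5, 0.4, -0.8]
gripper_width: 0.0852
t: 25.65
tcp_pos: [0.5398, 0.2441, 0.1999]
eef_rot: [-0.06, 0.998, 0.0, 0.001]
ft_force: [0.2, 1.0, -0.7]
gripper_width: 0.0851
cup 0.94 [0 0]
mug 0.993 [0 0]
stapler 0.999 [0 0]
0 165 381 405
0 172 380 404
0 180 380 403
rows 157 198
6 165 381 405
6 172 381 404
6 180 380 403
rows 157 199
disp 0.952 [0 0]
```

```bash
python3 -c "
from bench import arm
print(arm.finish_job())"
```

```text
the job is handed in; nothing more can be done
None
```

The job is done in the order asked and handed in at about 25.7 s of the 72 s allowed. I stood the pen cup on the mat's near end, put the tape dispenser upright on the far end, then set the cup back where it stood.

- **Pen cup:** its outline in the last scene picture matches the first to within 1 px, about 2 mm, and it is upright.
- **Mug and stapler:** neither shows any movement between the first and last pictures (0 px shift).
- **Dispenser:** it was upright on the mat in the picture taken after I released it, and the last picture shows no shift since.
- **Robot:** it ended clear of everything. The largest wrist reading printed after a move was about 6 N, during the set-downs and grips.

**What disagreed:**
- **Fingertip height:** the tips sat about 35–50 mm above the reported TCP, more than the 13 mm described. I set heights from the pictures and found no contact when the TCP reading went below deck level.
- **Camera agreement:** the two cameras differed by 5–9 mm on the cup's position. I took a middle value, and both grips held.

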